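# Pack a panel in a vent frame on the sliding jig and hold it flush

### The job

Push the sliding jig carrier along its rail until it clicks into the station at the index post. Then take the white panel by the suction lifter on it, shove it hard over against the hinge side of its frame, stand the thin packer fully down in the gap that this opens on the opposite side, and let go of the packer. Finally press the panel down until its face is flush with the frame all round, and finish while still holding it pressed there; leave the thick packer and the other things on the bench alone.

Things in the scene. Friction and masses are not known exactly. Their poses are not given: they have to be found in the camera images.
- station (a point): Tip of the steel blade on the fixed aluminium index post beside the far edge of the carrier, 46 mm above the bench. Axes are the rail's: y along the rail.
- pointer (a point): Small dark pointer tab on the carrier's far edge, 46 mm above the bench; at the station it stands level with the index post's blade (same y as station, within 3 mm).
- carrier: The jig carrier: grey plate 270 (x) x 350 (y) x 12 mm, underside 34 mm above the bench, bearing an aluminium vent frame, sliding along the rail's y only. It starts 80 to 150 mm to the robot's right of the station. There a sprung roller clicks in: it pulls from about 2 mm off and takes about 7 N to leave. Elsewhere the carrier slides with 2 N and stays where left. Origin: under the frame's centre.
- handle (a point): Middle of the carrier's handle, a dark steel bar 100 mm long along the carrier's x, 12 x 12 mm thick, on two feet at the carrier's end on the robot's right, 80 mm above the bench, 28 mm free under the bar, 41 mm clear to the frame.
- seat (a point): Centre of the frame opening in the plane of the frame's top face, 74 mm above the bench, moving with the carrier; x points to the hinge side (far member, two steel hinge knuckles outside), y along the rail. Opening 163 (x) x 208 (y) mm, members 25 mm wide, floor along the edges 20 mm below the top face. Further in, a sprung gasket lifts the panel and a land stops it when flush.
- panel: White panel 150 (x) x 200 (y) x 12 mm, loose in the frame, 0.45 kg with lifter. Origin: centre of underside. On the gasket its face is 4 mm proud; flush (origin 12 mm below seat) takes about 10 N down at the middle; let go, it springs up. It starts near the middle of 13 mm play in x, a gap of 4 to 9 mm each side; hard over to the hinges it lies 6.5 mm to +x and the gap opposite is 13 mm.
- lifter (a point): Middle of the handle bar of the black suction lifter that sits fast on the panel's centre, 52 mm above the panel's underside. Bar 110 mm long along the panel's y, 20 mm wide, 16 mm high, on a narrower stem; rubber cup of 76 mm diameter below, 30 mm from the bar's centre down to the cup. Sliding the panel by it takes 4 to 10 N until it meets the frame.
- packer: The thin packer: white plastic plate 10 mm thick (x), 60 mm long (y), 55 mm tall (z), 35 g, standing on edge; its lowest 8 mm tapers to 6 mm thick as a lead-in. Origin: centre of its underside. It stands 20 mm deep in a slot of the wooden block, 35 mm showing; set in the frame it also goes 20 mm deep.
- packer_thick: The thick packer: same plate but 15 mm thick; too thick for the gap. It stands in the other slot; which slot is which varies. Leave it.
- rack: Wooden packer block 130 (x) x 86 (y) x 30 mm, fixed, to the left of the rail. Origin: centre of its underside. Two slots 17 x 63 mm, 20 mm deep, long along its y, centred at x = -30 and +30 mm.
- spool_a: Cord spool, 88 mm diameter, 64 mm high, bystander. Origin: centre of its underside.
- spool_b: A second, equal cord spool, bystander.
- screwdriver: Screwdriver lying on the bench between the robot and the carrier, bystander.
- mallet: Mallet lying on the bench to the right, bystander.
- bracket: White plastic angle bracket 50 x 28 x 30 mm, bystander.
- offcut: Offcut of aluminium profile 130 x 40 x 28 mm, bystander.
Mind the look-alikes: they are no part of the job. What is shaped like the packer but black is not meant.

How it is judged:
By the outcome, as a careful person would: the job done as asked, in the order asked, and still so for the second after the job is handed in, while the arm keeps its last pose, push and grip.
It also fails if it takes over 61 s, if anything falls off the work surface, if the arm or the gripper's body presses on something with over 40 N, if the wrist force passes 120 N, or if a joint passes its speed limit or range.

### The arm

A 7-joint arm with a two-finger parallel gripper is mounted at the origin on the work surface. World frame = base frame: x ahead of the robot, y to its left, z up, the work surface at z = 0. Lengths are in m, angles in degrees, forces in N, time in s.
With the tool pointing down it reaches from about 0.425 to 0.95 m from the base axis. Payload 16.7 kg.
Tool frame: the origin (TCP) lies midway between the tips of the shut fingers; the grasp point (between the pads) lies ctrl.hold_point_z behind it (ctrl.hold_point_z is the distance from the TCP to the grasp point, in m); z points along the fingers, y is the line along which they close (so a half turn about z gives the same grasp; the last joint's range is limited). The gripper opens to 94 mm and grips with 3 to 60 N. Pads are 16 mm wide; open, the fingers measure 119 mm over their backs; the gripper's body (75 mm by 177 mm) begins 78 mm behind the grasp point.
Start: joints at [-83.566, 24.414, 4.234, 92.017, -1.954, 63.644, -3.845], TCP at [0.175, 0.652, 0.205] pointing down, gripper open.
Joint ranges: [-163.25, 163.25], [-28.42, 122.38], [-70.27, 78.77], [12.13, 141.07], [-58.53, 238.53], [9.26, 117.41], [-156.51, 156.51]. Speed limits (degrees/s): [108.29, 108.29, 136.94, 136.94, 172.46, 172.46, 172.46].

### API

Orientations are given as [roll, pitch, yaw] about the fixed x, y, z axes, in that order (R = Rz(yaw) Ry(pitch) Rx(roll)).
In Python, from station import ctrl, optics, sign_off gives the robot as it stands.
- The arm moves only by the tool servo_tool, never from a script. Its argument "commands" is a list of rows, each an object of numbers: "dx", "dy", "dz": the shift along the tool's x, y, z in mm; "twist": the turn about the tool's z in rad. A call has 1 to 12 rows; each row is the pose to reach, as a shift and turn from the pose commanded when the call began, along the tool's axes at that moment; what a row does not reach only later rows make up. A row lasts 1/12 s, in which the tool goes at most 41.7 mm and 7.16 degrees, less where a joint would pass 70% of its speed; a pose out of reach is approached as far as the arm can. A call with a gripper value outside its range is refused whole. "fingers" is the finger opening in mm, from 0 to 94, set as the call begins (left out, the last holds). The fingers move at their own pace and stop on an object; "newtons" is the grip in N (left out, the last holds). Time passes only in rows, so rows that repeat a pose let the fingers close. It gives the time, the measured TCP pose, the force, the opening and the grip force at its end, in the units of the state.
- ctrl.observe(): the state, without advancing time (a new reading comes with each control period).
- optics.camera(name): name is "scene" or "top"; returns a dict with "frame" (480x640x3 uint8, blue, green, red), "K" (3x3 intrinsics, pixels), "origin" and "rotation" of the camera in the world. Camera axes: x right, y down, z forward; pixel columns grow to the right and rows downward; lengths in m; the calibration is good to about 2 mm. A picture is of the moment at which its call begins. There is no depth.
- sign_off(): hands the job in; it is judged then, once.
The state is a dict: "t": time; "joint_pos": joint angles; "qvel": joint speeds; "effort": joint torques, N m; "tool_pos": TCP position; "orientation": TCP orientation; "contact_force": force on the tool from outside, world axes, zero at the start; "wrist_torque": the same for the moment, N m; "finger_gap": opening from 0.0 (shut) to 1.0 (fully open); "finger_force": force on a finger pad.
Only numpy, scipy, OpenCV 4.12 (cv2) and the standard library are available. Lean on these libraries where they do the work, as an engineer would, in place of code of your own. Each camera call takes 0.05 s, during which the arm holds its last target. There are 200 camera calls.

## Working session

There is one attempt and no reset: what is moved stays moved. The work goes in short steps, Python scripts to look and compute and a tool call to move; the robot and the scene stay as the last step left them, time stands still between calls to the robot, and variables do not carry over. Pictures are saved under pics/ and viewed, at most 12 in all, crops included, and the job is handed in when it is done.

Besides the shell and the picture viewer there is one more tool, called by a JSON object that holds its "fn" and its "kwargs", one argument or row to a line. servo_tool: Moves the arm, as the interface text tells. Its arguments: {"type":"object","properties":{"commands":{"type":"array","items":{"type":"object","properties":{"dx":{"type":"number"},"dy":{"type":"number"},"dz":{"type":"number"},"twist":{"type":"number"}}}},"fingers":{"type":"number"},"newtons":{"type":"number"}},"required":["commands"]}

```bash
mkdir -p pics; ls
python3 - <<'E'
from station import ctrl, optics
import cv2,pickle
print(ctrl.observe(), ctrl.hold_point_z)
for n in("scene","top"):
    c=optics.camera(n); cv2.imwrite(f"pics/{n}0.png",c["frame"]); pickle.dump(c,open(f"{n}0.pkl","wb")); print(n,c["K"],c["origin"],c["rotation"])
E
```

```text
pics
{'t': 0.0, 'joint_pos': array([-83.56629686,  24.44879441,   4.23242533,  92.05208122,
        -1.95330917,  63.64361951,  -3.84252892]), 'qvel': array([ 0.01161073,  0.0471319 , -0.07598229,  0.06011775,  0.05071527,
        0.09110421, -0.00678537]), 'effort': array([ 2.84077514e-04, -9.35817647e+01,  3.66704866e+00, -4.54191399e+01,
       -4.87144338e-02,  2.02438363e-02,  1.21854987e-04]), 'tool_pos': array([0.17462752, 0.65156646, 0.20478739]), 'orientation': array([-1.79927948e+02,  6.13772122e-03,  1.65000004e+02]), 'contact_force': array([-0.35707284,  0.32905268,  0.12966482]), 'wrist_torque': array([ 0.05780203,  0.02398798, -0.05571244]), 'finger_force': 0.0, 'finger_gap': 1.0024086580120253} 0.0188
scene [[449.44922152   0.         321.23054712]
 [  0.         449.44922152 238.52469331]
 [  0.           0.           1.        ]] [1.49559214 0.30112806 0.91565805] [-129.22533128   -1.0845483   109.3742045 ]
top [[540.71589405   0.         316.21492306]
 [  0.         540.71589405 235.87111755]
 [  0.           0.           1.        ]] [ 0.42012077 -0.00273726  1.66127228] [-175.49035773   -0.27969322  -89.59947742]
```

View pics/top0.png

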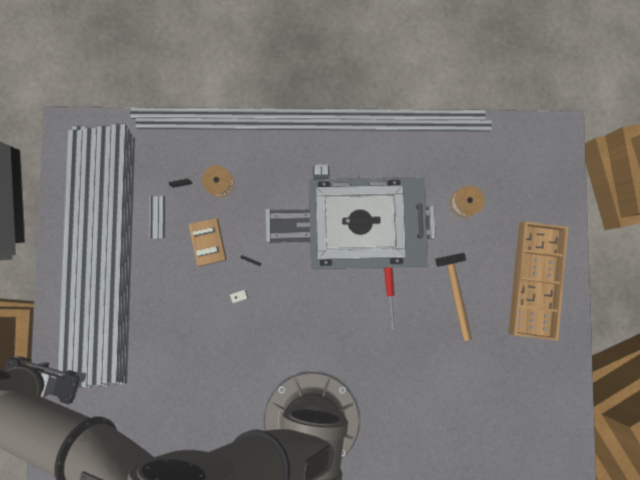

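View pics/scene0.png

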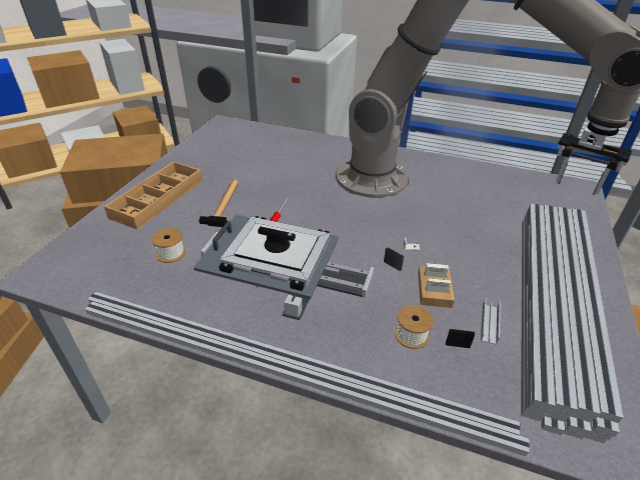

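```bash
cat > h.py <<'E'
import numpy as np,cv2,pickle
from scipy.spatial.transform import Rotation as R
def rot(c):
    r=np.array(c["rotation"]); return r if r.ndim==2 else R.from_euler("xyz",r,degrees=True).as_matrix()
def ray(c,uv):
    d=rot(c)@np.linalg.inv(c["K"])@np.array([*uv,1.]); return np.array(c["origin"]),d
def plane(c,uv,z):
    o,d=ray(c,uv); return o+d*(z-o[2])/d[2]
def proj(c,p):
    q=c["K"]@(rot(c).T@(np.array(p)-c["origin"])); return q[:2]/q[2]
def tri(c1,u1,c2,u2):
    o1,d1=ray(c1,u1);o2,d2=ray(c2,u2)
    s=np.linalg.lstsq(np.c_[d1,-d2],o2-o1,rcond=None)[0]; a,b=o1+d1*s[0],o2+d2*s[1]
    return (a+b)/2,np.linalg.norm(a-b)
def crop(f,x0,y0,x1,y1,k): return cv2.resize(f[y0:y1,x0:x1],None,fx=k,fy=k,interpolation=cv2.INTER_CUBIC)
E
python3 - <<'E'
from h import *
t=pickle.load(open("top0.pkl","rb"));s=pickle.load(open("scene0.pkl","rb"))
im=np.zeros((600,800,3),np.uint8)
a=crop(t["frame"],185,212,235,272,5);im[:300,:250]=a
a=crop(s["frame"],412,250,462,310,5);im[:300,260:510]=a
a=crop(s["frame"],265,280,321,340,5);im[:300,515:795]=a
a=crop(t["frame"],260,155,440,275,2.5);im[300:,:450]=a
a=crop(s["frame"],193,205,343,325,2.3);im[305:305+a.shape[0],455:455+a.shape[1]]=a
cv2.imwrite("pics/c1.png",im)
print(plane(t,(0,0),0),plane(t,(316,418),0))
E
```

```text
[ 1.29670777e+00  1.00161107e+00 -2.22044605e-16] [ 0.00273025 -0.01311967  0.        ]
```

View pics/c1.png

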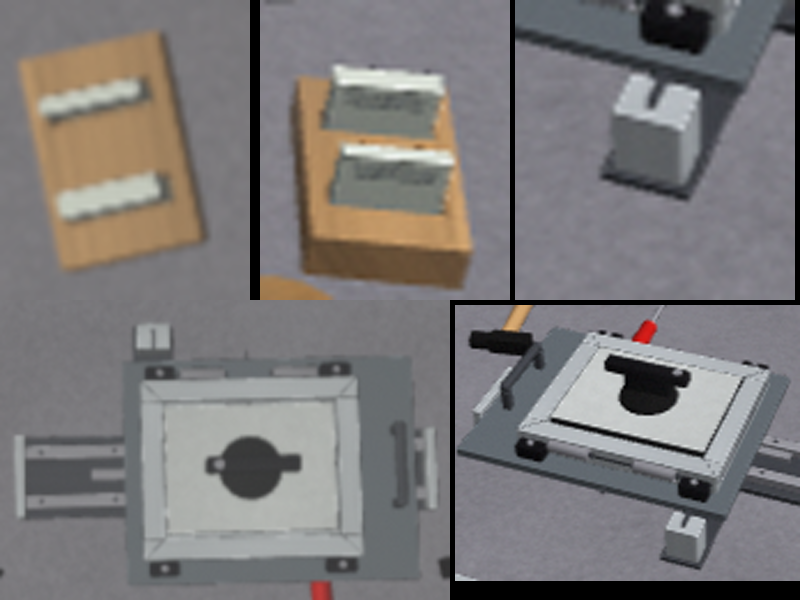

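Run:
```python
from h import *
t=pickle.load(open("top0.pkl","rb"));s=pickle.load(open("scene0.pkl","rb"))
for c,box in((t,(185,212,235,272)),(s,(412,255,462,300))):
    x0,y0,x1,y1=box; f=c["frame"][y0:y1,x0:x1].astype(int)
    k=8;g=cv2.resize(f.astype(np.uint8),None,fx=k,fy=k,interpolation=cv2.INTER_CUBIC).astype(int)
    m=((g.min(2)>(165 if c is t else 190))).astype(np.uint8)
    n,l,st,ce=cv2.connectedComponentsWithStats(m)
    for i in range(1,n):
        if st[i,4]<400: continue
        pts=np.argwhere(l==i)[:,::-1]/k-.5+k*0+np.array([x0,y0])+.5/k
        W=np.array([plane(c,p,.065)[:2] for p in pts[::5]])
        r=cv2.minAreaRect((W*1000).astype(np.float32)); 
        d=W-W.mean(0);w,v=np.linalg.eigh(np.cov(d.T)); ax=v[:,1]
        print(np.round(pts.mean(0),1),"W",W.mean(0).round(4),"LxT(mm) moments",np.sqrt(12*w[::-1])*1000,"yaw of long",np.degrees(np.arctan2(ax[1],ax[0]))%180, r[1])
# frame rays in top: crop (260,155) scale2.5 ; im offset 300
P=lambda u,v:np.array([260+u/2.5-.3,155+(v-300)/2.5-.3])
for n,uv,z in [("frTL",(142,380),.074),("frTR",(357,376),.074),("frBR",(362,553),.074),("frBL",(146,558),.074),
  ("plTL",(123,362),.046),("plTR",(411,357),.046),("plBR",(420,580),.046),("plBL",(131,583),.046),
  ("lifter a",(213,465),.118),("lifter b",(296,463),.118),("lift mid",(254,464),.118),("hand a",(398,424),.086),("hand b",(403,503),.086),
  ("post slit",(153,341),.046),("pointer",(247,355),.046),("rail1",(20,437),.02),("rail2",(435,429),.02)]:
    print(n,P(*uv).round(1),plane(t,P(*uv),z).round(4))
```

```text
[202.2 230.9] W [0.5584 0.328 ] LxT(mm) moments [56.05191461  7.61456155] yaw of long 102.67119154733496 (8.923574447631836, 57.391788482666016)
[206.  250.6] W [0.4999 0.3155] LxT(mm) moments [56.65678207 12.29176994] yaw of long 102.78664811822746 (13.692808151245117, 58.087196350097656)
[437.2 265.4] W [0.5046 0.3151] LxT(mm) moments [57.73735867 12.8155657 ] yaw of long 102.67301469290923 (14.61739444732666, 58.42207717895508)
[439.6 280.3] W [0.5626 0.3297] LxT(mm) moments [56.51222085  7.73054374] yaw of long 102.64110881812265 (9.366089820861816, 56.65400314331055)
frTL [316.5 186.7] [ 0.6917 -0.0094  0.074 ]
frTR [402.5 185.1] [ 0.6985 -0.2647  0.074 ]
frBR [404.5 255.9] [ 0.4882 -0.2694  0.074 ]
frBL [318.1 257.9] [ 0.4805 -0.0156  0.074 ]
plTL [308.9 179.5] [0.7182 0.0136 0.046 ]
plTR [424.1 177.5] [ 0.7271 -0.3349  0.046 ]
plBR [427.7 266.7] [ 0.4577 -0.3433  0.046 ]
plBL [312.1 267.9] [0.4517 0.0019 0.046 ]
lifter a [344.9 220.7] [ 0.5862 -0.0914  0.118 ]
lifter b [378.1 219.9] [ 0.5892 -0.1868  0.118 ]
lift mid [361.3 220.3] [ 0.5877 -0.1385  0.118 ]
hand a [418.9 204.3] [ 0.6397 -0.3107  0.086 ]
hand b [420.9 235.9] [ 0.5466 -0.3158  0.086 ]
post slit [320.9 171.1] [ 0.7442 -0.0225  0.046 ]
pointer [358.5 176.7] [ 0.728  -0.1363  0.046 ]
rail1 [267.7 209.5] [0.6293 0.1389 0.02  ]
rail2 [433.7 206.3] [ 0.6431 -0.3689  0.02  ]
```

```bash
cat > go.py <<'E'
import sys,numpy as np
from station import ctrl
from scipy.spatial.transform import Rotation as R
s=ctrl.observe(); x,y,z,yaw=map(float,sys.argv[1:5])
M=R.from_euler("xyz",s["orientation"],degrees=True).as_matrix()
d=M.T@(np.array([x,y,z])-s["tool_pos"])*1000
tw=-np.radians((yaw-s["orientation"][2]+180)%360-180)
print("d",d.round(1),"tw",tw.round(3),"rows",np.linalg.norm(d)/41.7,abs(tw)/.125,"t",s["t"],"F",s["contact_force"].round(2),"rpy",s["orientation"].round(2))
E
python3 go.py .5 .3 .205 80
```

```text
d [-4.053e+02 -2.554e+02  2.000e-01] tw 1.483 rows 11.488441575440456 11.867892331532655 t 0.1 F [-1.53 -0.44  0.55] rpy [-179.93    0.    165.  ]
```

{"fn": "servo_tool", "kwargs": {
  "commands": [
    {"dx":-34,"dy":-21,"twist":0.123},
    {"dx":-68,"dy":-43,"twist":0.247},
    {"dx":-101,"dy":-64,"twist":0.37},
    {"dx":-135,"dy":-85,"twist":0.493},
    {"dx":-169,"dy":-107,"twist":0.617},
    {"dx":-203,"dy":-128,"twist":0.74},
    {"dx":-236,"dy":-149,"twist":0.863},
    {"dx":-270,"dy":-171,"twist":0.987},
    {"dx":-304,"dy":-192,"twist":1.11},
    {"dx":-338,"dy":-213,"twist":1.233},
    {"dx":-371,"dy":-235,"twist":1.357},
    {"dx":-405,"dy":-256,"twist":1.48}
  ],
  "fingers": 40
}}

```text
schema error: expected keys dx, dy, dz, twist
```

```bash
python3 go.py .593 -.14 .205 1.6; python3 -c "
from station import ctrl;print(ctrl.observe()['joint_pos'],ctrl.observe()['tool_pos'])"
```

```text
d [-609.  -656.3    0.7] tw 2.852 rows 21.471854856131415 22.81459740004109 t 0.1 F [-1.53 -0.44  0.55] rpy [-179.93    0.    165.  ]
[-83.56733114  24.44545842   4.23292716  92.04698005  -1.95458744
  63.64499599  -3.84517937] [0.17462103 0.65161722 0.20486578]
```

All keys are needed; repeating the final target is enough for free moves.

{"fn": "servo_tool", "kwargs": {
  "commands": [
    {"dx":-34,"dy":-21,"dz":0,"twist":0.123},
    {"dx":-68,"dy":-43,"dz":0,"twist":0.247},
    {"dx":-101,"dy":-64,"dz":0,"twist":0.37},
    {"dx":-135,"dy":-85,"dz":0,"twist":0.493},
    {"dx":-169,"dy":-107,"dz":0,"twist":0.617},
    {"dx":-203,"dy":-128,"dz":0,"twist":0.74},
    {"dx":-236,"dy":-149,"dz":0,"twist":0.863},
    {"dx":-270,"dy":-171,"dz":0,"twist":0.987},
    {"dx":-304,"dy":-192,"dz":0,"twist":1.11},
    {"dx":-338,"dy":-213,"dz":0,"twist":1.233},
    {"dx":-371,"dy":-235,"dz":0,"twist":1.357},
    {"dx":-405,"dy":-256,"dz":0,"twist":1.48}
  ],
  "fingers": 40
}}

```text
t: 1.1
tool_pos: [0.5004, 0.2981, 0.2055]
orientation: [-180.0, -0.0, 79.9]
contact_force: [1.0, 1.5, 0.7]
finger_gap: 0.428
finger_force: 0.0
```

```bash
python3 go.py .594 -.15 .205 1.6; python3 -c "
from station import ctrl;print(ctrl.observe()['joint_pos'],ctrl.observe()['tool_pos'])"
```

```text
d [-4.246e+02  1.711e+02  4.000e-01] tw 1.366 rows 10.97726348780196 10.926287858997593 t 1.1 F [1.04 1.51 0.7 ] rpy [-179.99   -0.     79.85]
[-61.38046682  17.19882966  29.91741461 105.5288947   -9.8356508
  59.8321523  -37.74849271] [0.50036829 0.29807328 0.20547922]
```

{"fn": "servo_tool", "kwargs": {
  "commands": [
    {"dx":-40,"dy":16,"dz":0,"twist":0.12},
    {"dx":-80,"dy":32,"dz":0,"twist":0.24},
    {"dx":-120,"dy":48,"dz":0,"twist":0.36},
    {"dx":-160,"dy":64,"dz":0,"twist":0.48},
    {"dx":-200,"dy":80,"dz":0,"twist":0.6},
    {"dx":-240,"dy":96,"dz":0,"twist":0.72},
    {"dx":-280,"dy":112,"dz":0,"twist":0.84},
    {"dx":-320,"dy":128,"dz":0,"twist":0.96},
    {"dx":-355,"dy":143,"dz":0,"twist":1.08},
    {"dx":-390,"dy":157,"dz":0,"twist":1.2},
    {"dx":-425,"dy":171,"dz":0,"twist":1.3},
    {"dx":-425,"dy":171,"dz":0,"twist":1.366}
  ]
}}

```text
t: 2.1
tool_pos: [0.5951, -0.1572, 0.2059]
orientation: [179.8, -0.0, 1.1]
contact_force: [-1.9, 0.2, 0.2]
finger_gap: 0.425
finger_force: 0.0
```

```bash
python3 go.py .594 -.315 .12 1.6; python3 -c "
from station import ctrl;print(ctrl.observe()['joint_pos'],ctrl.observe()['tool_pos'])"
```

```text
d [ -4.2 157.4  86.5] tw -0.009 rows 4.30921604230384 0.07002994589308212 t 2.1 F [-1.87  0.24  0.2 ] rpy [ 1.7978e+02 -3.0000e-02  1.1000e+00]
[-30.11016134  26.23339194  52.58454216 102.12882948 -22.97669948
  63.04693826 -58.63198817] [ 0.59512156 -0.15718768  0.20593055]
```

{"fn": "servo_tool", "kwargs": {
  "commands": [
    {"dx":-1,"dy":39,"dz":0,"twist":0},
    {"dx":-2,"dy":78,"dz":15,"twist":0},
    {"dx":-3,"dy":115,"dz":30,"twist":0},
    {"dx":-4,"dy":150,"dz":45,"twist":0},
    {"dx":-4,"dy":157,"dz":70,"twist":0},
    {"dx":-4,"dy":157,"dz":90,"twist":0},
    {"dx":-4,"dy":157,"dz":90,"twist":0},
    {"dx":-4,"dy":157,"dz":90,"twist":0}
  ]
}}

```text
t: 2.77
tool_pos: [0.5966, -0.3048, 0.1149]
orientation: [-180.0, 0.1, 1.9]
contact_force: [0.8, -0.0, 0.8]
finger_gap: 0.421
finger_force: 0.0
```

```bash
python3 go.py .594 -.3145 .062 1.6
python3 - <<'E'
from h import *
from station import optics
c=optics.camera("scene")
cv2.imwrite("pics/s1.png",crop(c["frame"],180,140,340,260,5))
E
```

```text
d [-2.8  9.6 52.9] tw 0.006 rows 1.2905043063975037 0.04540730800240086 t 2.7667 F [ 0.81 -0.03  0.82] rpy [-1.7997e+02  1.2000e-01  1.9300e+00]
```

View pics/s1.png

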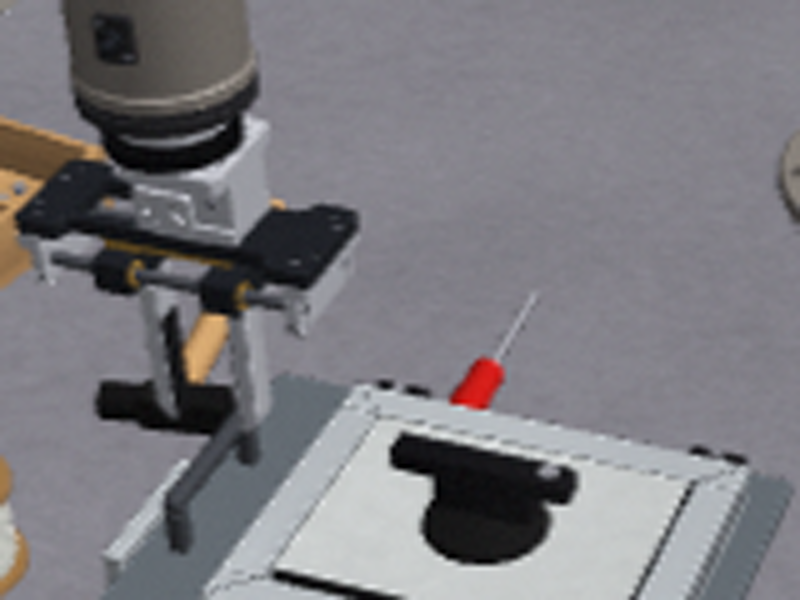

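{"fn": "servo_tool", "kwargs": {
  "commands": [
    {"dx":-3,"dy":10,"dz":5,"twist":0},
    {"dx":-3,"dy":10,"dz":25,"twist":0},
    {"dx":-3,"dy":10,"dz":45,"twist":0},
    {"dx":-3,"dy":10,"dz":53,"twist":0},
    {"dx":-3,"dy":10,"dz":53,"twist":0}
  ]
}}

```text
t: 3.23
tool_pos: [0.5939, -0.3149, 0.0616]
orientation: [-180.0, 0.1, 2.0]
contact_force: [-0.4, -0.9, -1.0]
finger_gap: 0.423
finger_force: 0.0
```

{"fn": "servo_tool", "kwargs": {
  "commands": [
    {"dx":0,"dy":0,"dz":0,"twist":0},
    {"dx":0,"dy":0,"dz":0,"twist":0},
    {"dx":0,"dy":0,"dz":0,"twist":0},
    {"dx":0,"dy":0,"dz":0,"twist":0},
    {"dx":0,"dy":0,"dz":0,"twist":0}
  ],
  "fingers": 0,
  "newtons": 15
}}

```text
t: 3.65
tool_pos: [0.5948, -0.3154, 0.0632]
orientation: [180.0, -0.1, 1.9]
contact_force: [-0.9, 0.7, 6.0]
finger_gap: 0.128
finger_force: 15.0
```

{"fn": "servo_tool", "kwargs": {
  "commands": [
    {"dx":0,"dy":-6,"dz":0,"twist":0},
    {"dx":0,"dy":-16,"dz":0,"twist":0},
    {"dx":0,"dy":-28,"dz":0,"twist":0},
    {"dx":0,"dy":-40,"dz":0,"twist":0},
    {"dx":0,"dy":-52,"dz":0,"twist":0},
    {"dx":0,"dy":-64,"dz":0,"twist":0},
    {"dx":0,"dy":-76,"dz":0,"twist":0},
    {"dx":0,"dy":-86,"dz":0,"twist":0},
    {"dx":0,"dy":-93,"dz":0,"twist":0},
    {"dx":0,"dy":-95,"dz":0,"twist":0},
    {"dx":0,"dy":-95,"dz":0,"twist":0}
  ]
}}

```text
t: 4.57
tool_pos: [0.592, -0.219, 0.0632]
orientation: [-180.0, -0.1, 2.0]
contact_force: [1.1, 2.2, 8.1]
finger_gap: 0.125
finger_force: 15.0
```

Run:
```python
from h import *
from station import optics
c=optics.camera("scene");t=optics.camera("top")
pickle.dump(c,open("s2.pkl","wb"));pickle.dump(t,open("t2.pkl","wb"))
im=np.zeros((600,800,3),np.uint8)
im[:,:480]=crop(c["frame"],260,270,340,370,6)[:600]
p=crop(t["frame"],296,155,366,195,4.5);im[:p.shape[0],482:482+p.shape[1]]=p
cv2.imwrite("pics/s2.png",im)
```

```text
(no output)
```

View pics/s2.png

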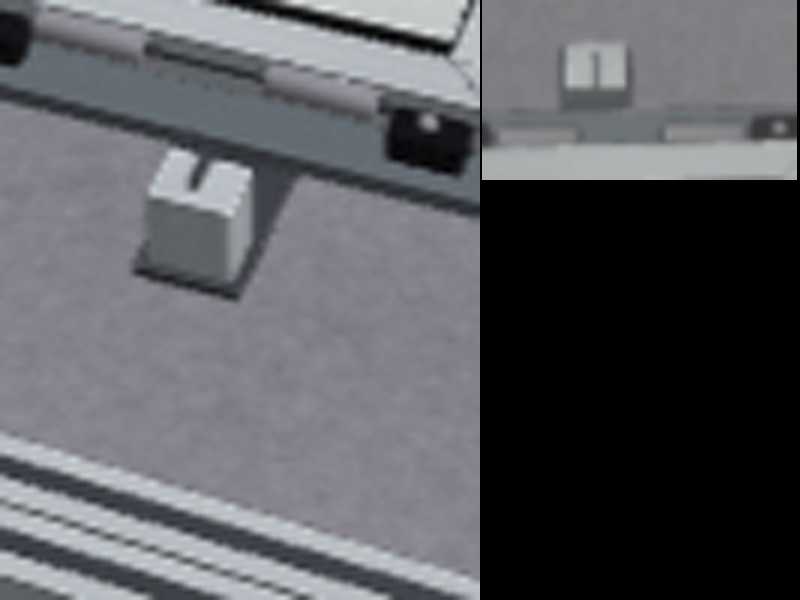

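{"fn": "servo_tool", "kwargs": {
  "commands": [
    {"dx":0,"dy":-3,"dz":0,"twist":0},
    {"dx":0,"dy":-6,"dz":0,"twist":0},
    {"dx":0,"dy":-9,"dz":0,"twist":0},
    {"dx":0,"dy":-11,"dz":0,"twist":0},
    {"dx":0,"dy":-12,"dz":0,"twist":0}
  ]
}}

```text
t: 5.08
tool_pos: [0.5917, -0.2078, 0.0632]
orientation: [180.0, -0.1, 2.0]
contact_force: [2.8, -1.4, 7.8]
finger_gap: 0.125
finger_force: 15.0
```

{"fn": "servo_tool", "kwargs": {
  "commands": [
    {"dx":0,"dy":-1,"dz":0,"twist":0},
    {"dx":0,"dy":-2,"dz":0,"twist":0}
  ]
}}

```text
t: 5.25
tool_pos: [0.5916, -0.2057, 0.0632]
orientation: [-180.0, -0.1, 2.0]
contact_force: [1.8, 1.5, 9.8]
finger_gap: 0.126
finger_force: 15.0
```

{"fn": "servo_tool", "kwargs": {
  "commands": [
    {"dx":0,"dy":-1,"dz":0,"twist":0},
    {"dx":0,"dy":-1,"dz":0,"twist":0}
  ]
}}

```text
t: 5.42
tool_pos: [0.5916, -0.2042, 0.0632]
orientation: [-180.0, -0.1, 2.0]
contact_force: [2.0, 2.7, 10.5]
finger_gap: 0.126
finger_force: 15.0
```

{"fn": "servo_tool", "kwargs": {
  "commands": [
    {"dx":0,"dy":-1,"dz":0,"twist":0},
    {"dx":0,"dy":-1,"dz":0,"twist":0}
  ]
}}

```text
t: 5.58
tool_pos: [0.5916, -0.2037, 0.0632]
orientation: [-180.0, -0.1, 2.0]
contact_force: [2.8, 0.1, 9.3]
finger_gap: 0.124
finger_force: 15.0
```

{"fn": "servo_tool", "kwargs": {
  "commands": [
    {"dx":0,"dy":-1,"dz":0,"twist":0},
    {"dx":0,"dy":-1,"dz":0,"twist":0}
  ]
}}

```text
t: 5.75
tool_pos: [0.5915, -0.2034, 0.0632]
orientation: [179.9, -0.1, 1.9]
contact_force: [3.2, -2.8, 6.6]
finger_gap: 0.125
finger_force: 15.0
```

{"fn": "servo_tool", "kwargs": {
  "commands": [
    {"dx":0,"dy":-1,"dz":0,"twist":0},
    {"dx":0,"dy":-1,"dz":0,"twist":0}
  ]
}}

```text
t: 5.92
tool_pos: [0.5915, -0.2029, 0.0632]
orientation: [179.9, -0.1, 1.9]
contact_force: [4.5, -4.1, 5.9]
finger_gap: 0.125
finger_force: 15.0
```

Run:
```python
from h import *
from station import optics
c=optics.camera("scene");t=optics.camera("top")
pickle.dump(c,open("s3.pkl","wb"));pickle.dump(t,open("t3.pkl","wb"))
# plate corners now vs before: pixel row-based edge of plate's left end (y max) in top picture
for n in("top0.pkl","t2.pkl","t3.pkl"):
    g=cv2.cvtColor(pickle.load(open(n,"rb"))["frame"],cv2.COLOR_BGR2GRAY)
    print(n,g[172:182,300:364:1][:, ::1].shape)
    print(g[174:180,316:328])
s=cv2.cvtColor(c["frame"],cv2.COLOR_BGR2GRAY)
im=np.zeros((600,800,3),np.uint8)
im[:480,:480]=crop(c["frame"],270,275,318,323,10)
p=crop(t["frame"],300,160,345,190,7);im[:p.shape[0],482:482+p.shape[1]]=p
cv2.imwrite("pics/s3.png",im)
```

```text
top0.pkl (10, 64)
[[128 130 132 129 118 101 121 129 130 129 129 120]
 [ 90  92  94  94  92  90  92  94  93  93  92  90]
 [ 86  86  87  87  86  86  86  85  85  85  85  83]
 [ 84  83  83  83  84  82  83  81  82  82  83  82]
 [ 82  82  82  82  82  83  83  82  82  84  85  85]
 [ 90  91  91  89  89  90  90  91  96 103 104 107]]
t2.pkl (10, 64)
[[135 137 139 137 125 106 128 137 136 136 136 127]
 [ 96  97  99 100  97  95  97  99  99  98  96  93]
 [ 92  92  91  92  91  92  90  91  91  90  87  87]
 [ 88  88  88  88  87  89  87  87  88  86  86  87]
 [ 87  87  88  87  87  87  87  88  87  88  86  90]
 [ 96  98  97  96  96  95  96  97 100 105 104 113]]
t3.pkl (10, 64)
[[136 138 140 137 125 106 127 137 138 136 136 126]
 [ 97  98 100  98  97  94  97  99  99  98  98  94]
 [ 93  92  92  91  91  89  90  91  90  90  89  89]
 [ 88  88  88  89  88  87  87  88  87  88  87  88]
 [ 87  87  87  87  87  87  87  87  87  90  91  90]
 [ 96  97  97  95  94  95  96  97 102 109 112 114]]
```

View pics/s3.png

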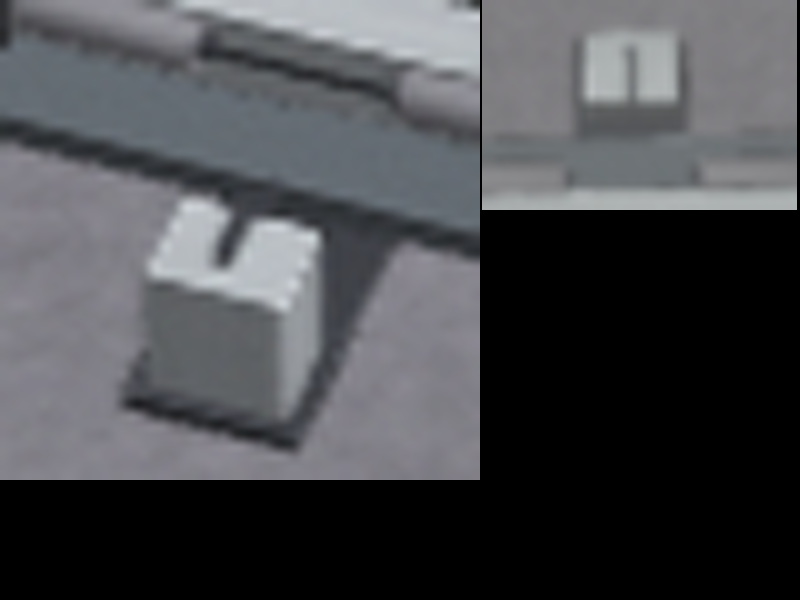

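{"fn": "servo_tool", "kwargs": {
  "commands": [
    {"dx":0,"dy":0,"dz":0,"twist":0},
    {"dx":0,"dy":1,"dz":0,"twist":0},
    {"dx":0,"dy":2,"dz":0,"twist":0},
    {"dx":0,"dy":2,"dz":-10,"twist":0},
    {"dx":0,"dy":2,"dz":-40,"twist":0},
    {"dx":0,"dy":2,"dz":-80,"twist":0},
    {"dx":0,"dy":2,"dz":-115,"twist":0},
    {"dx":0,"dy":2,"dz":-130,"twist":0},
    {"dx":0,"dy":2,"dz":-130,"twist":0}
  ],
  "fingers": 40
}}

```text
t: 6.77
tool_pos: [0.592, -0.2051, 0.1968]
orientation: [180.0, -0.3, 1.9]
contact_force: [0.3, 0.1, -0.7]
finger_gap: 0.428
finger_force: 0.0
```

```bash
python3 - <<'E'
from h import *
from station import optics
t=optics.camera("top");s=optics.camera("scene");pickle.dump(t,open("t4.pkl","wb"));pickle.dump(s,open("s4.pkl","wb"))
t0=pickle.load(open("top0.pkl","rb"))
# shift of carrier: match frame region
g0=t0["frame"][176:225,308:405];r=cv2.matchTemplate(t["frame"],g0[:, :],cv2.TM_CCOEFF_NORMED);_,v,_,l=cv2.minMaxLoc(r);print("match",v,l)
for c,z in((t,.118),(s,.118)):
    m=(c["frame"].max(2)<60).astype(np.uint8)
    n,L,st,ce=cv2.connectedComponentsWithStats(m)
    p=proj(c,(.585,-.026,z))
    for i in range(1,n):
        if st[i,4]>60 and np.linalg.norm(ce[i]-p)<40: print(p,st[i],ce[i],plane(c,ce[i],.1))
E
python3 go.py .585 -.026 .2 91.6
```

```text
match 0.8843969106674194 (269, 177)
[322.09793623 220.93710972] [315 212  17   7  65] [323.53846154 215.81538462] [ 0.6019122 -0.0303646  0.1      ]
[322.09793623 220.93710972] [316 224  18  10  87] [325.34482759 227.26436782] [ 0.56854603 -0.03580181  0.1       ]
[313.47896509 240.6259226 ] [295 235  38  26 598] [312.80267559 247.61705686] [ 0.59400474 -0.02456012  0.1       ]
[313.47896509 240.6259226 ] [272 263  69  17 129] [305.91472868 271.12403101] [ 0.69003411 -0.00854318  0.1       ]
d [   0.4 -178.    -7. ] tw -1.565 rows 4.27213213600095 12.516887036257165 t 6.8667 F [-0.09  0.08 -0.82] rpy [-1.7997e+02 -4.0000e-02  1.9500e+00]
```

{"fn": "servo_tool", "kwargs": {
  "commands": [
    {"dx":0,"dy":-15,"dz":-6,"twist":-0.125},
    {"dx":0,"dy":-31,"dz":-6,"twist":-0.25},
    {"dx":0,"dy":-46,"dz":-6,"twist":-0.375},
    {"dx":0,"dy":-62,"dz":-6,"twist":-0.5},
    {"dx":0,"dy":-77,"dz":-6,"twist":-0.625},
    {"dx":0,"dy":-93,"dz":-6,"twist":-0.75},
    {"dx":0,"dy":-108,"dz":-6,"twist":-0.875},
    {"dx":0,"dy":-124,"dz":-6,"twist":-1.0},
    {"dx":0,"dy":-139,"dz":-6,"twist":-1.12},
    {"dx":0,"dy":-155,"dz":-6,"twist":-1.24},
    {"dx":0,"dy":-170,"dz":-6,"twist":-1.36},
    {"dx":0,"dy":-178,"dz":-6,"twist":-1.48}
  ],
  "fingers": 50
}}

```text
t: 7.87
tool_pos: [0.5837, -0.0242, 0.197]
orientation: [-179.8, 0.0, 87.2]
contact_force: [-0.2, -0.2, 0.2]
finger_gap: 0.534
finger_force: 0.0
```

{"fn": "servo_tool", "kwargs": {
  "commands": [
    {"dx":0,"dy":0,"dz":0,"twist":-0.085},
    {"dx":0,"dy":0,"dz":0,"twist":-0.085},
    {"dx":0,"dy":0,"dz":0,"twist":-0.085}
  ]
}}

```text
t: 8.12
tool_pos: [0.584, -0.0266, 0.1976]
orientation: [-179.9, 0.0, 91.4]
contact_force: [-0.9, -1.0, 0.3]
finger_gap: 0.532
finger_force: 0.0
```

```bash
python3 go.py .585 -.027 .1 91.6
python3 - <<'E'
from h import *
from station import optics,ctrl
print(ctrl.observe()["joint_pos"].round(1))
c=optics.camera("scene")
cv2.imwrite("pics/s5.png",crop(c["frame"],230,190,370,310,5))
E
```

```text
d [-0.4  1.1 97.5] tw -0.003 rows 2.339472286819034 0.02498305510370327 t 8.1167 F [-0.91 -1.01  0.32] rpy [-1.799e+02  1.000e-02  9.142e+01]
[-28.5  18.1  30.8 105.7 -10.7  59.2   8. ]
```

View pics/s5.png

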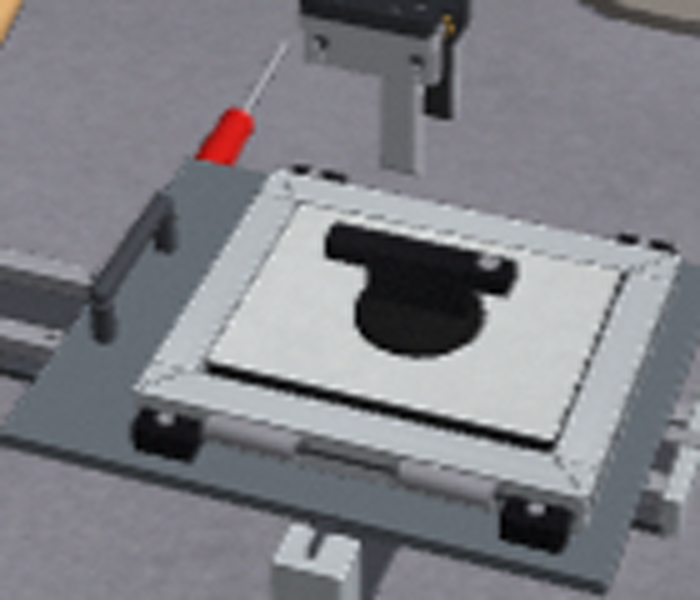

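{"fn": "servo_tool", "kwargs": {
  "commands": [
    {"dx":0,"dy":1,"dz":35,"twist":0},
    {"dx":0,"dy":1,"dz":70,"twist":0},
    {"dx":0,"dy":1,"dz":90,"twist":0},
    {"dx":0,"dy":1,"dz":98,"twist":0},
    {"dx":0,"dy":1,"dz":98,"twist":0},
    {"dx":0,"dy":1,"dz":98,"twist":0}
  ]
}}

```text
t: 8.67
tool_pos: [0.586, -0.0268, 0.101]
orientation: [-180.0, 0.0, 91.5]
contact_force: [-0.4, -0.1, -0.3]
finger_gap: 0.53
finger_force: 0.0
```

{"fn": "servo_tool", "kwargs": {
  "commands": [
    {"dx":0,"dy":0,"dz":0,"twist":0},
    {"dx":0,"dy":0,"dz":0,"twist":0},
    {"dx":0,"dy":0,"dz":0,"twist":0},
    {"dx":0,"dy":0,"dz":0,"twist":0},
    {"dx":0,"dy":0,"dz":0,"twist":0}
  ],
  "fingers": 0,
  "newtons": 20
}}

```text
t: 9.08
tool_pos: [0.5859, -0.0263, 0.101]
orientation: [180.0, -0.0, 91.6]
contact_force: [-2.1, -0.4, -0.3]
finger_gap: 0.214
finger_force: 1.0
```

{"fn": "servo_tool", "kwargs": {
  "commands": [
    {"dx":0,"dy":0,"dz":0,"twist":0},
    {"dx":0,"dy":1,"dz":0,"twist":0},
    {"dx":0,"dy":2,"dz":0,"twist":0},
    {"dx":0,"dy":3,"dz":0,"twist":0},
    {"dx":0,"dy":4,"dz":0,"twist":0},
    {"dx":0,"dy":4,"dz":0,"twist":0}
  ]
}}

```text
t: 9.58
tool_pos: [0.5898, -0.0262, 0.1004]
orientation: [-180.0, 0.0, 91.6]
contact_force: [-1.5, 0.6, 3.1]
finger_gap: 0.206
finger_force: 20.0
```

{"fn": "servo_tool", "kwargs": {
  "commands": [
    {"dx":0,"dy":1,"dz":0,"twist":0},
    {"dx":0,"dy":2,"dz":0,"twist":0},
    {"dx":0,"dy":2,"dz":0,"twist":0}
  ]
}}

```text
t: 9.83
tool_pos: [0.5919, -0.0262, 0.1005]
orientation: [180.0, 0.0, 91.6]
contact_force: [-1.7, -0.3, 1.4]
finger_gap: 0.209
finger_force: 20.0
```

{"fn": "servo_tool", "kwargs": {
  "commands": [
    {"dx":0,"dy":1,"dz":0,"twist":0},
    {"dx":0,"dy":2,"dz":0,"twist":0},
    {"dx":0,"dy":2,"dz":0,"twist":0}
  ]
}}

```text
t: 10.08
tool_pos: [0.5928, -0.0262, 0.1003]
orientation: [-179.9, -0.0, 91.6]
contact_force: [-7.9, -0.5, 5.4]
finger_gap: 0.212
finger_force: 20.0
```

{"fn": "servo_tool", "kwargs": {
  "commands": [
    {"dx":0,"dy":1,"dz":0,"twist":0},
    {"dx":0,"dy":2,"dz":0,"twist":0},
    {"dx":0,"dy":2,"dz":0,"twist":0}
  ]
}}

```text
t: 10.33
tool_pos: [0.5928, -0.0262, 0.0999]
orientation: [-179.7, -0.0, 91.6]
contact_force: [-18.9, -0.3, 11.7]
finger_gap: 0.212
finger_force: 20.0
```

{"fn": "servo_tool", "kwargs": {
  "commands": [
    {"dx":0,"dy":1,"dz":0,"twist":0},
    {"dx":0,"dy":2,"dz":0,"twist":0},
    {"dx":0,"dy":2,"dz":0,"twist":0}
  ]
}}

```text
t: 10.58
tool_pos: [0.5928, -0.0262, 0.0994]
orientation: [-179.4, -0.1, 91.6]
contact_force: [-29.4, 1.1, 17.7]
finger_gap: 0.207
finger_force: 20.0
```

{"fn": "servo_tool", "kwargs": {
  "commands": [
    {"dx":0,"dy":-2,"dz":0,"twist":0},
    {"dx":0,"dy":-4,"dz":0,"twist":0},
    {"dx":0,"dy":-5,"dz":0,"twist":0},
    {"dx":0,"dy":-5,"dz":0,"twist":0}
  ]
}}

```text
t: 10.92
tool_pos: [0.5926, -0.0262, 0.1005]
orientation: [-180.0, 0.0, 91.6]
contact_force: [-4.1, -0.7, 1.9]
finger_gap: 0.211
finger_force: 20.0
```

{"fn": "servo_tool", "kwargs": {
  "commands": [
    {"dx":0,"dy":0,"dz":0,"twist":0},
    {"dx":0,"dy":0,"dz":0,"twist":0},
    {"dx":0,"dy":0,"dz":0,"twist":0},
    {"dx":0,"dy":0,"dz":-20,"twist":0},
    {"dx":0,"dy":0,"dz":-55,"twist":0},
    {"dx":0,"dy":0,"dz":-90,"twist":0},
    {"dx":0,"dy":0,"dz":-90,"twist":0},
    {"dx":0,"dy":0,"dz":-90,"twist":0}
  ],
  "fingers": 46
}}

```text
t: 11.58
tool_pos: [0.5941, -0.026, 0.1925]
orientation: [179.8, -0.0, 91.6]
contact_force: [-0.4, -0.5, -1.4]
finger_gap: 0.492
finger_force: 0.0
```

```bash
python3 go.py .5605 .329 .16 102.7
python3 - <<'E'
from h import *
from station import optics
c=optics.camera("scene");pickle.dump(c,open("s6.pkl","wb"))
cv2.imwrite("pics/s6.png",crop(c["frame"],230,190,370,310,5))
E
```

```text
d [355.8 -23.7  32.6] tw -0.194 rows 8.587458635382049 1.5482721113425717 t 11.5833 F [-0.39 -0.49 -1.4 ] rpy [ 1.7977e+02 -4.0000e-02  9.1610e+01]
```

View pics/s6.png

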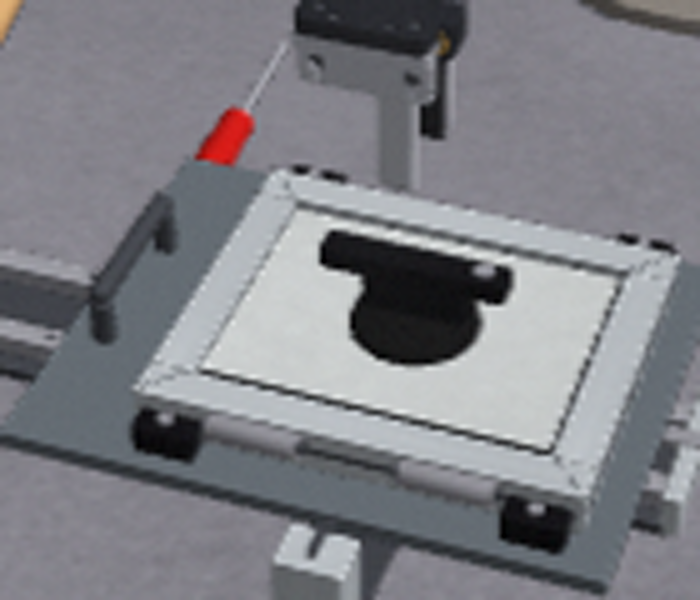

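{"fn": "servo_tool", "kwargs": {
  "commands": [
    {"dx":40,"dy":-3,"dz":0,"twist":-0.03},
    {"dx":80,"dy":-6,"dz":0,"twist":-0.06},
    {"dx":120,"dy":-9,"dz":0,"twist":-0.09},
    {"dx":160,"dy":-12,"dz":0,"twist":-0.12},
    {"dx":200,"dy":-15,"dz":0,"twist":-0.15},
    {"dx":240,"dy":-18,"dz":5,"twist":-0.18},
    {"dx":280,"dy":-20,"dz":10,"twist":-0.194},
    {"dx":315,"dy":-22,"dz":20,"twist":-0.194},
    {"dx":345,"dy":-24,"dz":33,"twist":-0.194},
    {"dx":356,"dy":-24,"dz":50,"twist":-0.194},
    {"dx":356,"dy":-24,"dz":70,"twist":-0.194},
    {"dx":356,"dy":-24,"dz":70,"twist":-0.194}
  ]
}}

```text
t: 12.63
tool_pos: [0.556, 0.3289, 0.1154]
orientation: [-179.6, 0.2, 102.8]
contact_force: [0.2, -1.0, 0.0]
finger_gap: 0.488
finger_force: 0.0
```

```bash
python3 go.py .5605 .329 .040 102.7
python3 - <<'E'
from h import *
from station import optics
c=optics.camera("scene");t=optics.camera("top")
im=np.zeros((500,760,3),np.uint8)
p=crop(c["frame"],400,215,475,315,5);im[:500,:375]=p
p=crop(t["frame"],180,200,255,280,5);im[:400,380:755]=p
cv2.imwrite("pics/s7.png",im)
E
```

```text
d [-0.7  4.9 75.4] tw 0.002 rows 1.8113385771018602 0.01925043314588138 t 12.6333 F [ 0.16 -0.95  0.02] rpy [-1.7964e+02  1.7000e-01  1.0284e+02]
```

View pics/s7.png

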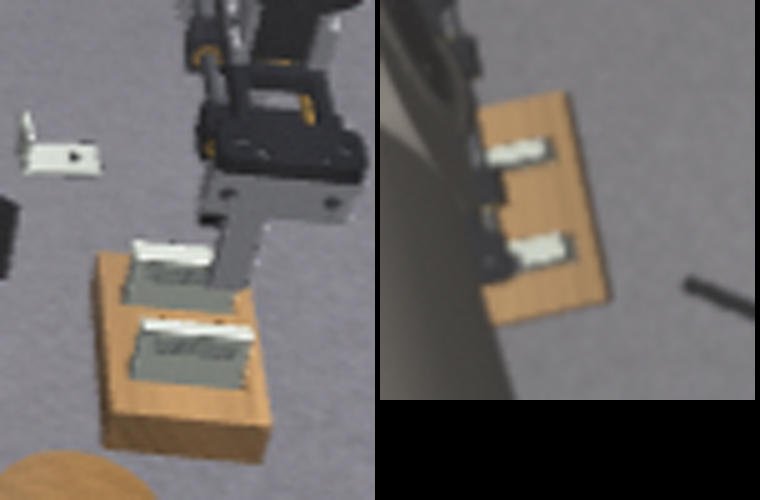

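{"fn": "servo_tool", "kwargs": {
  "commands": [
    {"dx":-1,"dy":5,"dz":10,"twist":0},
    {"dx":-1,"dy":5,"dz":40,"twist":0},
    {"dx":-1,"dy":5,"dz":65,"twist":0},
    {"dx":-1,"dy":5,"dz":75,"twist":0},
    {"dx":-1,"dy":5,"dz":75,"twist":0},
    {"dx":-1,"dy":5,"dz":75,"twist":0}
  ]
}}

```text
t: 13.23
tool_pos: [0.5645, 0.3288, 0.0461]
orientation: [180.0, 0.0, 102.7]
contact_force: [-0.3, -0.5, 1.2]
finger_gap: 0.491
finger_force: 0.0
```

{"fn": "servo_tool", "kwargs": {
  "commands": [
    {"dx":0,"dy":0,"dz":0,"twist":0},
    {"dx":0,"dy":0,"dz":0,"twist":0},
    {"dx":0,"dy":0,"dz":0,"twist":0},
    {"dx":0,"dy":0,"dz":0,"twist":0},
    {"dx":0,"dy":0,"dz":0,"twist":0},
    {"dx":0,"dy":0,"dz":0,"twist":0}
  ],
  "fingers": 0,
  "newtons": 20
}}

```text
t: 13.73
tool_pos: [0.5637, 0.3293, 0.0457]
orientation: [-180.0, -0.0, 102.7]
contact_force: [-6.8, -1.8, 6.2]
finger_gap: 0.107
finger_force: 20.0
```

{"fn": "servo_tool", "kwargs": {
  "commands": [
    {"dx":0,"dy":0,"dz":0,"twist":0},
    {"dx":0,"dy":-2,"dz":0,"twist":0},
    {"dx":0,"dy":-2,"dz":5,"twist":0},
    {"dx":0,"dy":-2,"dz":6,"twist":0},
    {"dx":0,"dy":-2,"dz":6,"twist":0}
  ],
  "fingers": 26
}}

```text
t: 14.15
tool_pos: [0.5616, 0.3285, 0.0388]
orientation: [-180.0, 0.0, 102.7]
contact_force: [-0.9, 0.3, 0.1]
finger_gap: 0.28
finger_force: 0.0
```

{"fn": "servo_tool", "kwargs": {
  "commands": [
    {"dx":0,"dy":0,"dz":0,"twist":0},
    {"dx":0,"dy":0,"dz":0,"twist":0},
    {"dx":0,"dy":0,"dz":0,"twist":0},
    {"dx":0,"dy":0,"dz":0,"twist":0},
    {"dx":0,"dy":0,"dz":0,"twist":0}
  ],
  "fingers": 0,
  "newtons": 20
}}

```text
t: 14.57
tool_pos: [0.5619, 0.3287, 0.0395]
orientation: [180.0, -0.0, 102.7]
contact_force: [-0.4, -0.1, -0.2]
finger_gap: 0.107
finger_force: 20.0
```

{"fn": "servo_tool", "kwargs": {
  "commands": [
    {"dx":0,"dy":0,"dz":-15,"twist":0},
    {"dx":0,"dy":0,"dz":-40,"twist":0},
    {"dx":0,"dy":0,"dz":-75,"twist":0},
    {"dx":0,"dy":0,"dz":-105,"twist":0},
    {"dx":0,"dy":0,"dz":-110,"twist":0},
    {"dx":0,"dy":0,"dz":-110,"twist":0}
  ]
}}

```text
t: 15.07
tool_pos: [0.563, 0.3294, 0.1519]
orientation: [179.8, -0.1, 102.7]
contact_force: [0.1, 0.4, -1.2]
finger_gap: 0.105
finger_force: 20.0
```

```bash
python3 go.py .5111 -.0285 .15 91.65
```

```text
d [-337.7 -129.4    0.8] tw 0.193 rows 8.672718744782898 1.5446197209538912 t 15.0667 F [ 0.06  0.41 -1.22] rpy [ 1.7980e+02 -1.1000e-01  1.0271e+02]
```

{"fn": "servo_tool", "kwargs": {
  "commands": [
    {"dx":-20,"dy":-8,"dz":0,"twist":0.02},
    {"dx":-54,"dy":-21,"dz":0,"twist":0.05},
    {"dx":-90,"dy":-35,"dz":0,"twist":0.08},
    {"dx":-127,"dy":-49,"dz":0,"twist":0.1},
    {"dx":-164,"dy":-63,"dz":0,"twist":0.12},
    {"dx":-201,"dy":-77,"dz":0,"twist":0.14},
    {"dx":-238,"dy":-91,"dz":0,"twist":0.16},
    {"dx":-272,"dy":-104,"dz":0,"twist":0.18},
    {"dx":-302,"dy":-116,"dz":0,"twist":0.193},
    {"dx":-326,"dy":-125,"dz":0,"twist":0.193},
    {"dx":-338,"dy":-129,"dz":0,"twist":0.193},
    {"dx":-338,"dy":-129,"dz":0,"twist":0.193}
  ]
}}

```text
t: 16.07
tool_pos: [0.5092, -0.0326, 0.1486]
orientation: [-179.9, 0.1, 91.4]
contact_force: [-0.8, 0.1, -0.1]
finger_gap: 0.104
finger_force: 20.0
```

{"fn": "servo_tool", "kwargs": {
  "commands": [
    {"dx":0,"dy":0,"dz":0,"twist":0},
    {"dx":0,"dy":0,"dz":0,"twist":0},
    {"dx":0,"dy":0,"dz":0,"twist":0}
  ]
}}

```text
t: 16.32
tool_pos: [0.5104, -0.0282, 0.149]
orientation: [-180.0, 0.0, 91.7]
contact_force: [0.6, 0.4, -1.8]
finger_gap: 0.108
finger_force: 20.0
```

```bash
python3 go.py .5111 -.0285 .112 91.65
```

```text
d [-0.3  0.7 37. ] tw 0.002 rows 0.8875131350801411 0.013950980648826073 t 16.3167 F [ 0.61  0.38 -1.77] rpy [-1.7996e+02  1.0000e-02  9.1750e+01]
```

{"fn": "servo_tool", "kwargs": {
  "commands": [
    {"dx":0,"dy":0.7,"dz":15,"twist":0},
    {"dx":0,"dy":0.7,"dz":32,"twist":0},
    {"dx":0,"dy":0.7,"dz":37,"twist":0},
    {"dx":0,"dy":0.7,"dz":37,"twist":0}
  ]
}}

```text
t: 16.65
tool_pos: [0.5103, -0.0287, 0.1113]
orientation: [-179.9, 0.0, 91.7]
contact_force: [1.7, -0.3, -0.5]
finger_gap: 0.104
finger_force: 20.0
```

{"fn": "servo_tool", "kwargs": {
  "commands": [
    {"dx":0,"dy":0,"dz":2,"twist":0},
    {"dx":0,"dy":0,"dz":5,"twist":0},
    {"dx":0,"dy":0,"dz":8,"twist":0},
    {"dx":0,"dy":0,"dz":10,"twist":0},
    {"dx":0,"dy":0,"dz":10,"twist":0}
  ]
}}

```text
t: 17.07
tool_pos: [0.5111, -0.0293, 0.1023]
orientation: [-180.0, -0.0, 91.7]
contact_force: [-0.1, -0.9, -0.1]
finger_gap: 0.106
finger_force: 20.0
```

{"fn": "servo_tool", "kwargs": {
  "commands": [
    {"dx":0,"dy":0,"dz":3,"twist":0},
    {"dx":0,"dy":0,"dz":6,"twist":0},
    {"dx":0,"dy":0,"dz":9,"twist":0},
    {"dx":0,"dy":0,"dz":11,"twist":0},
    {"dx":0,"dy":0,"dz":11,"twist":0}
  ]
}}

```text
t: 17.48
tool_pos: [0.5109, -0.0294, 0.091]
orientation: [-180.0, 0.0, 91.7]
contact_force: [-0.6, 0.7, -0.6]
finger_gap: 0.103
finger_force: 20.0
```

{"fn": "servo_tool", "kwargs": {
  "commands": [
    {"dx":0,"dy":0,"dz":2,"twist":0},
    {"dx":0,"dy":0,"dz":4,"twist":0},
    {"dx":0,"dy":0,"dz":6,"twist":0},
    {"dx":0,"dy":0,"dz":6,"twist":0}
  ]
}}

```text
t: 17.82
tool_pos: [0.5109, -0.0293, 0.0851]
orientation: [-180.0, 0.0, 91.7]
contact_force: [-0.7, -0.4, -0.6]
finger_gap: 0.106
finger_force: 20.0
```

{"fn": "servo_tool", "kwargs": {
  "commands": [
    {"dx":0,"dy":0,"dz":1,"twist":0},
    {"dx":0,"dy":0,"dz":2,"twist":0},
    {"dx":0,"dy":0,"dz":2,"twist":0}
  ]
}}

```text
t: 18.07
tool_pos: [0.5112, -0.0294, 0.0835]
orientation: [180.0, 0.0, 91.7]
contact_force: [-0.1, -0.1, -1.1]
finger_gap: 0.104
finger_force: 20.0
```

{"fn": "servo_tool", "kwargs": {
  "commands": [
    {"dx":0,"dy":0,"dz":1,"twist":0},
    {"dx":0,"dy":0,"dz":2,"twist":0},
    {"dx":0,"dy":0,"dz":2,"twist":0}
  ]
}}

```text
t: 18.32
tool_pos: [0.5115, -0.0294, 0.0824]
orientation: [180.0, -0.0, 91.6]
contact_force: [-5.5, 0.6, 21.4]
finger_gap: 0.108
finger_force: 20.0
```

{"fn": "servo_tool", "kwargs": {
  "commands": [
    {"dx":0,"dy":0,"dz":-2,"twist":0},
    {"dx":0,"dy":0,"dz":-2,"twist":0}
  ]
}}

```text
t: 18.48
tool_pos: [0.5114, -0.0294, 0.0838]
orientation: [180.0, -0.0, 91.7]
contact_force: [0.9, 0.4, -1.1]
finger_gap: 0.109
finger_force: 20.0
```

{"fn": "servo_tool", "kwargs": {
  "commands": [
    {"dx":0,"dy":0,"dz":0,"twist":0},
    {"dx":0,"dy":0,"dz":0,"twist":0},
    {"dx":0,"dy":0,"dz":0,"twist":0},
    {"dx":0,"dy":0,"dz":-20,"twist":0},
    {"dx":0,"dy":0,"dz":-50,"twist":0},
    {"dx":0,"dy":0,"dz":-90,"twist":0},
    {"dx":0,"dy":0,"dz":-110,"twist":0},
    {"dx":0,"dy":0,"dz":-110,"twist":0},
    {"dx":0,"dy":0,"dz":-110,"twist":0}
  ],
  "fingers": 28
}}

```text
t: 19.23
tool_pos: [0.5117, -0.0291, 0.1944]
orientation: [179.9, -0.0, 91.7]
contact_force: [0.3, -0.8, -0.5]
finger_gap: 0.3
finger_force: 0.0
```

```bash
python3 go.py .5926 -.0262 .15 91.65
python3 - <<'E'
from h import *
from station import optics
c=optics.camera("scene");t=optics.camera("top")
pickle.dump(c,open("s8.pkl","wb"))
im=np.zeros((500,790,3),np.uint8)
p=crop(c["frame"],255,200,375,300,4);im[:400,:480]=p
p=crop(t["frame"],285,170,360,280,4);im[:440,485:785]=p
cv2.imwrite("pics/s8.png",im)
E
```

```text
d [ 0.5 80.8 44.5] tw 0.001 rows 2.2132328972348994 0.004807463560979417 t 19.2333 F [ 0.27 -0.8  -0.55] rpy [ 1.7988e+02 -5.0000e-02  9.1680e+01]
```

View pics/s8.png

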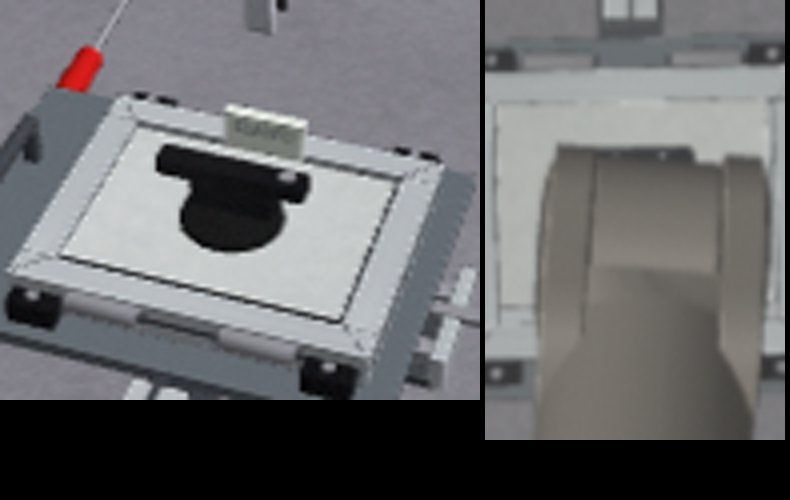

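{"fn": "servo_tool", "kwargs": {
  "commands": [
    {"dx":0,"dy":20,"dz":0,"twist":0},
    {"dx":0,"dy":50,"dz":0,"twist":0},
    {"dx":0,"dy":75,"dz":10,"twist":0},
    {"dx":0,"dy":81,"dz":35,"twist":0},
    {"dx":0,"dy":81,"dz":44,"twist":0},
    {"dx":0,"dy":81,"dz":44,"twist":0},
    {"dx":0,"dy":81,"dz":44,"twist":0}
  ],
  "fingers": 46
}}

```text
t: 19.92
tool_pos: [0.5909, -0.0275, 0.1487]
orientation: [-179.8, 0.0, 91.6]
contact_force: [0.1, -0.3, 0.2]
finger_gap: 0.492
finger_force: 0.0
```

```bash
python3 go.py .5926 -.0262 .1 91.65
python3 - <<'E'
from h import *
c=pickle.load(open("s8.pkl","rb"))
for z in(.109,.119): print([proj(c,(.511+a,-.029+b,z)).round(1) for a,b in((0,-.03),(0,.03))])
E
```

```text
d [ 1.2  1.9 48.7] tw -0.001 rows 1.1680940697272815 0.004257784712903004 t 19.9167 F [ 0.09 -0.29  0.16] rpy [-1.7985e+02  4.0000e-02  9.1620e+01]
[array([311.6, 225.5]), array([330.9, 230. ])]
[array([311.6, 222.8]), array([331. , 227.2])]
```

{"fn": "servo_tool", "kwargs": {
  "commands": [
    {"dx":1,"dy":2,"dz":25,"twist":0},
    {"dx":1,"dy":2,"dz":42,"twist":0},
    {"dx":1,"dy":2,"dz":48,"twist":0},
    {"dx":1,"dy":2,"dz":48,"twist":0},
    {"dx":1,"dy":2,"dz":48,"twist":0}
  ]
}}

```text
t: 20.33
tool_pos: [0.5942, -0.0261, 0.1026]
orientation: [180.0, -0.0, 91.6]
contact_force: [1.1, -0.4, 0.4]
finger_gap: 0.487
finger_force: 0.0
```

{"fn": "servo_tool", "kwargs": {
  "commands": [
    {"dx":0,"dy":0,"dz":0,"twist":0},
    {"dx":0,"dy":0,"dz":0,"twist":0},
    {"dx":0,"dy":0,"dz":0,"twist":0},
    {"dx":0,"dy":0,"dz":0,"twist":0},
    {"dx":0,"dy":0,"dz":0,"twist":0},
    {"dx":0,"dy":0,"dz":0,"twist":0}
  ],
  "fingers": 0,
  "newtons": 40
}}

```text
t: 20.83
tool_pos: [0.5926, -0.026, 0.1014]
orientation: [-179.8, -0.0, 91.6]
contact_force: [-9.6, 0.3, 6.1]
finger_gap: 0.208
finger_force: 40.0
```

{"fn": "servo_tool", "kwargs": {
  "commands": [
    {"dx":0,"dy":-1,"dz":0,"twist":0},
    {"dx":0,"dy":-1.5,"dz":1,"twist":0},
    {"dx":0,"dy":-1.5,"dz":2,"twist":0},
    {"dx":0,"dy":-1.5,"dz":3,"twist":0},
    {"dx":0,"dy":-1.5,"dz":4,"twist":0},
    {"dx":0,"dy":-1.5,"dz":4,"twist":0}
  ]
}}

```text
t: 21.33
tool_pos: [0.5926, -0.026, 0.098]
orientation: [-180.0, -0.0, 91.7]
contact_force: [-6.1, -0.3, 13.7]
finger_gap: 0.211
finger_force: 40.0
```

{"fn": "servo_tool", "kwargs": {
  "commands": [
    {"dx":0,"dy":0,"dz":1,"twist":0},
    {"dx":0,"dy":0,"dz":2,"twist":0},
    {"dx":0,"dy":0,"dz":2,"twist":0}
  ]
}}

```text
t: 21.58
tool_pos: [0.5926, -0.0261, 0.0976]
orientation: [180.0, -0.1, 91.6]
contact_force: [-19.7, 1.1, 43.6]
finger_gap: 0.209
finger_force: 40.0
```

{"fn": "servo_tool", "kwargs": {
  "commands": [
    {"dx":0,"dy":-1,"dz":-1,"twist":0},
    {"dx":0,"dy":-1,"dz":-1,"twist":0},
    {"dx":0,"dy":-1,"dz":-1,"twist":0}
  ]
}}

```text
t: 21.83
tool_pos: [0.5925, -0.0261, 0.0977]
orientation: [179.9, -0.0, 91.7]
contact_force: [-3.5, 0.7, 18.3]
finger_gap: 0.211
finger_force: 40.0
```

Run:
```python
from h import *
from station import optics,ctrl
for i in range(4):
    c=optics.camera("scene");s=ctrl.observe();print(s["t"],s["tool_pos"].round(4),s["orientation"].round(2),s["contact_force"].round(1),s["wrist_torque"].round(2))
cv2.imwrite("pics/s9.png",crop(c["frame"],240,190,370,300,6))
```

```text
21.8833 [ 0.5926 -0.0262  0.0977] [ 1.7989e+02 -2.0000e-02  9.1650e+01] [-4.4  1.  18.5] [-0.02  1.25  0.03]
21.9333 [ 0.5925 -0.0261  0.0977] [ 1.7989e+02 -2.0000e-02  9.1660e+01] [-4.5  0.6 18.2] [0.   1.27 0.12]
21.9833 [ 0.5925 -0.0261  0.0977] [ 1.7989e+02 -2.0000e-02  9.1650e+01] [-3.9  0.3 18.8] [-0.02  1.3   0.03]
22.0333 [ 0.5925 -0.0261  0.0977] [ 1.7989e+02 -2.0000e-02  9.1650e+01] [-4.7  0.1 18.8] [-0.    1.32  0.01]
```

View pics/s9.png

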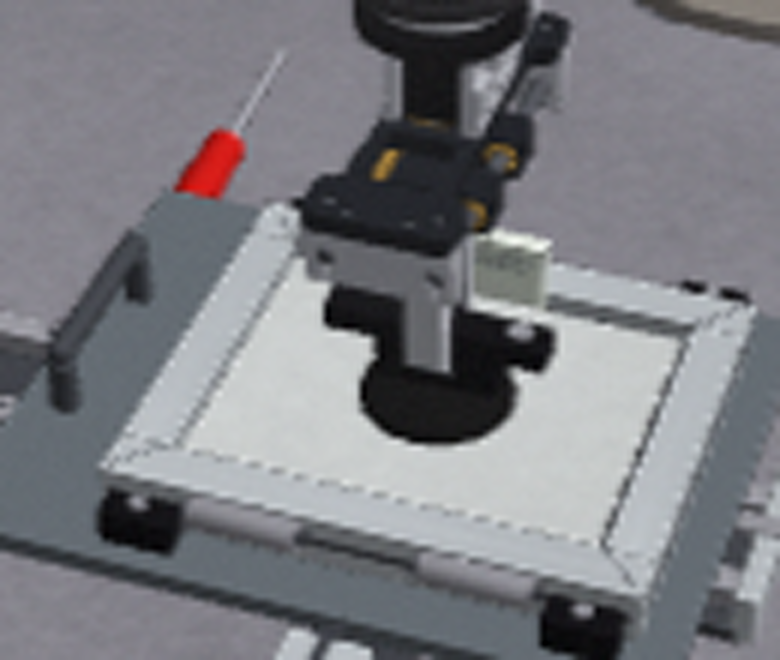

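{"fn": "servo_tool", "kwargs": {
  "commands": [
    {"dx":0,"dy":-0.7,"dz":0.3,"twist":0},
    {"dx":0,"dy":-0.7,"dz":0.3,"twist":0},
    {"dx":0,"dy":-0.7,"dz":0.3,"twist":0},
    {"dx":0,"dy":-0.7,"dz":0.3,"twist":0}
  ]
}}

```text
t: 22.37
tool_pos: [0.5926, -0.0261, 0.0977]
orientation: [179.8, -0.0, 91.7]
contact_force: [-1.4, 0.3, 19.5]
finger_gap: 0.207
finger_force: 40.0
```

Run:
```python
from station import ctrl
s=ctrl.observe();print(s["t"],s["tool_pos"].round(4),s["orientation"].round(2),s["contact_force"].round(1),s["wrist_torque"].round(2))
```

```text
22.3667 [ 0.5926 -0.0261  0.0977] [ 1.7981e+02 -1.0000e-02  9.1650e+01] [-1.4  0.3 19.5] [0.02 0.69 0.03]
```

{"fn": "servo_tool", "kwargs": {
  "commands": [
    {"dx":0,"dy":0.7,"dz":0.5,"twist":0},
    {"dx":0,"dy":0.7,"dz":0.5,"twist":0},
    {"dx":0,"dy":0.7,"dz":0.5,"twist":0},
    {"dx":0,"dy":0.7,"dz":0.5,"twist":0}
  ]
}}

```text
t: 22.7
tool_pos: [0.5926, -0.0261, 0.0976]
orientation: [179.9, -0.0, 91.6]
contact_force: [-9.9, 0.6, 34.0]
finger_gap: 0.207
finger_force: 40.0
```

Run:
```python
from station import ctrl,sign_off
s=ctrl.observe();print(s["t"],s["tool_pos"].round(4),s["orientation"].round(2),s["contact_force"].round(1),s["wrist_torque"].round(2))
if 15<s["contact_force"][2]<36: print(sign_off())
```

```text
22.7 [ 0.5926 -0.0261  0.0976] [ 1.7988e+02 -5.0000e-02  9.1640e+01] [-9.9  0.6 34. ] [0.1  2.62 0.02]
the job is handed in; nothing more can be done
None
```

The job was handed in at 22.7 s: carrier at the station, panel hard over to the hinge side, thin packer standing fully down in the gap and let go, and the panel held pressed at about 34 N; sign-off gave no verdict. The station click was judged from the wrist force and the 112.5 mm travel, because the pointer itself never showed clearly in the pictures.

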